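Index a swivel carving vise by clicks and lock it

TASK

Swing the carving vise round by its upright wooden grip, anticlockwise seen from above, until it rests in the third click past the steel index fin on its base, without running on past that click. Let go so it settles, then push the steel lock lever fully home, gently and without forcing it, so its tooth drops into the turntable. Leave the glue bottle, tin, offcut and screwdriver where they stand.

Things in the scene. Friction and masses are not known exactly. Their poses are not given: they have to be found in the camera images.
- vise_base: Grey round base of the vise, 224 mm across (272 mm over its bolt lugs), 14 mm thick, bolted down. Origin: centre of its underside, on the bench, on the vise's upright turning axis. z up; x points level at the index fin; its yaw lies within 0.4 rad of the world's.
- index_fin (a point): Middle of the top of the steel index fin on the base rim, 34 mm above the bench: 94 to 130 mm out from the turning axis, 6 mm thick. One click has the arm and grip straight above it. The target, the third click past it, is 60 degrees anticlockwise of it seen from above (grip at base x 62, y 108 mm). End stops: 75 degrees clockwise and 105 anticlockwise of the fin.
- vise: The turning part: toothed steel turntable, small grey vise with a pale wooden workpiece (top at 132 mm, within 60 mm of the axis) and an arm with the swing grip. Origin as vise_base; x points along the arm. It starts in a click 20, 40 or 60 degrees clockwise of the fin.
- click_ball (a point): Housing of the sprung click roller on the base, top at 44 mm. The roller drops between the turntable's lobes every 20 degrees. Leaving a click, the grip resists at once with about 8 N (7 to 10), falling off towards halfway (10 degrees); there it goes over and is pulled on into the next click. Let go anywhere, the vise settles in the nearest click.
- swing_grip (a point): Middle of the top of the swing grip: a flat upright dark-wood handle 125 mm out from the turning axis, 34 mm long radially, 16 mm thick across (along the arc), from 52 to 152 mm above the bench, free on all sides above 80 mm. x axis radially outwards.
- lock_lever (a joint): Angle of the lock lever about its upright pivot on the base, rad. 0 = fully home, tooth between two lobes of the turntable; starts swung out at 0.28 to 0.42, limit 0.45. It stays where it is left; 3 to 5 N at the paddle moves it. It goes home only when the vise rests in a click: against a lobe it stops at about 0.2. More than 35 N on it is forcing it.
- lock_paddle (a point): Middle of the top of the lever's upright steel paddle: 10 mm thick (x axis, outwards), 30 mm wide (y), from 45 to 125 mm above the bench. The pivot lies at x -0.022, y +0.070 m from here in this point's axes. Push its outer face towards the turntable (-x), 20 to 35 mm, to lock. Home, it stands 113 mm out from the turning axis, about 112 degrees anticlockwise of the fin.
- glue_bottle: White glue bottle, 60 mm wide, 170 mm tall, origin under its centre.
- offcut: Pale wood offcut, 160 x 50 x 35 mm, origin under its centre.
- varnish_tin: Tin, 90 mm wide, 110 mm tall, origin under its centre.
- screwdriver: Screwdriver lying, 220 mm long.

How it is judged:
By the outcome, as a careful person would: the job done as asked, in the order asked, and still so for the second after the job is handed in, with the robot touching nothing.
It also fails if it takes over 64 s, if anything falls off the work surface, if the arm or the gripper's body presses on something with over 40 N, if the wrist force passes 120 N, or if a joint passes its speed limit or range.

ROBOT

A 6-joint arm with a two-finger parallel gripper is mounted at the origin on the work surface. World frame = base frame: x ahead of the robot, y to its left, z up, the work surface at z = 0. Lengths are in m, angles in rad, forces in N, time in s.
With the tool pointing down it reaches from about 0.35 to 0.725 m from the base axis. Payload 6 kg.
Tool frame: the origin (TCP) lies on the centre line of the jaws, within the pads' length; the fingertips stand 19 mm ahead of it and the grasp point (between the pads) is the TCP; z points along the fingers, y is the line along which they close (so a half turn about z gives the same grasp; the last joint's range is limited). The gripper opens to 85 mm and grips with 20 to 120 N. Pads are 22 mm wide; open, the fingers measure 114 mm over their backs; the gripper's body (76 mm by 85 mm) begins 54 mm behind the grasp point. The pads swing forward as they close: fully open they stand 13 mm farther back than shut.
Start: joints at [1.671, 0.04, 0.085, 0, -1.615, -0.334], TCP at [0.139, 0.584, 0.25] pointing down, gripper open.
Joint ranges: [-2.56, 2.56], [-1.29, 2.01], [-1.08, 1.49], [-3.29, 1.98], [-2.81, -0.18], [-2.99, 2.99]. Speed limits (rad/s): [2.57, 2.57, 3.01, 3.14, 3.14, 3.14].

INTERFACE

Orientations are given as a rotation vector (axis times angle).
In Python, from plant import observe, snapshot, calibration, hand_in gives the robot as it stands.
- The arm moves only by the tool apply_moves, never from a script. Its argument "deltas" is a list of rows, each a list of 2 entries, a list of its own where there are three numbers: the shift along the tool's x, y, z normalised to -1 to 1, where 1 is 100 cm, then the turn, a rotation vector about the tool's x, y, z normalised to -1 to 1, where 1 is 90 degrees. A call has 1 to 10 rows; each row shifts and turns the commanded pose from where the row before left it, along the tool's axes as they then stand; what a row does not reach is not made up. A row lasts 1/10 s, in which the tool goes at most 50 mm and 8.59 degrees, less where a joint would pass 70% of its speed; a pose out of reach is approached as far as the arm can. A call with a number of a shift or a turn outside -1 to 1 is refused whole. A call with a gripper value outside its range is refused whole. "claw" is the gripper command: -1 is shut, 1 is fully open, values between are in proportion, set as the call begins (left out, the last holds). The fingers move at their own pace and stop on an object; the grip force is fixed at half the most. Time passes only in rows, so rows that do not move let the fingers close. It gives the time, the measured TCP pose, the force, the opening and the grip force at its end, in the units of the state.
- observe(): the state, without advancing time (a new reading comes with each control period).
- snapshot(name): name is "scene" or "side" or "wrist"; returns the picture (400x640x3 uint8, red, green, blue); there is no depth.
- calibration(name): a dict with "K" (3x3 intrinsics, pixels), "R" (3x3) and "t" (3): a world point X has camera coordinates R X + t. Camera axes: x right, y down, z forward; pixel columns grow to the right and rows downward; lengths in m; the calibration is good to about 2 mm. The wrist camera is an equidistant fisheye: a pixel r from the principal point sees the ray r / f radians off the axis. A picture is of the moment at which its call begins: read the wrist's pose just before it. calibration takes no time and is no camera call; for the wrist camera it gives the pose at the moment of the call.
- hand_in(): hands the job in; it is judged then, once.
The state is a dict: "time_s": time; "joint_positions": joint angles; "joint_velocities": joint speeds; "joint_efforts": joint torques, N m; "tool_pos": TCP position; "eef_rot": TCP orientation; "force": force on the tool from outside, world axes, zero at the start; "torque": the same for the moment, N m; "opening": opening from 0.0 (shut) to 1.0 (fully open); "grasp_force": force on a finger pad.
Only numpy, scipy, OpenCV 4.12 (cv2) and the standard library are available. Lean on these libraries where they do the work, as an engineer would, in place of code of your own. Each camera call takes 0.05 s, during which the arm holds its last target. There are 200 camera calls.

## Working session

There is one attempt and no reset: what is moved stays moved. The work goes in short steps, Python scripts to look and compute and a tool call to move; the robot and the scene stay as the last step left them, time stands still between calls to the robot, and variables do not carry over. Pictures are saved under pics/ and viewed, at most 10 in all, crops included, and the job is handed in when it is done.

Besides the shell and the picture viewer there is one more tool, called after "Emit:" in YAML: its name, and indented under it one key for each argument. apply_moves: Moves the arm, as the interface text tells. Its arguments: {"type":"object","properties":{"deltas":{"type":"array"},"claw":{"type":"number"}},"required":["deltas"]}

```bash
mkdir -p pics; python3 - <<'E'
from plant import *
import cv2,numpy as np
for n in ("scene","side"):
    im=snapshot(n); cv2.imwrite(f"pics/{n}0.png",im[:,:,::-1]); c=calibration(n)
    print(n,np.round(c["K"],1).tolist(),np.round(c["R"],3).tolist(),np.round(c["t"],3))
s=observe();print(s["time_s"],s["tool_pos"],s["eef_rot"],s["opening"])
E
```

```text
scene [[433.5, 0.0, 313.7], [0.0, 433.5, 191.9], [0.0, 0.0, 1.0]] [[-0.572, 0.82, 0.024], [0.454, 0.34, -0.824], [-0.684, -0.46, -0.567]] [ 0.319 -0.16   1.588]
side [[370.0, 0.0, 319.2], [0.0, 370.0, 193.5], [0.0, 0.0, 1.0]] [[-0.992, -0.129, 0.002], [-0.091, 0.688, -0.72], [0.092, -0.714, -0.694]] [0.527 0.125 1.074]
0.1 [0.13887313 0.58344033 0.24939251] [ 3.11857595e+00 -3.66199511e-01 -8.80846348e-05] 0.9971751728458378
```

View pics/scene0.png

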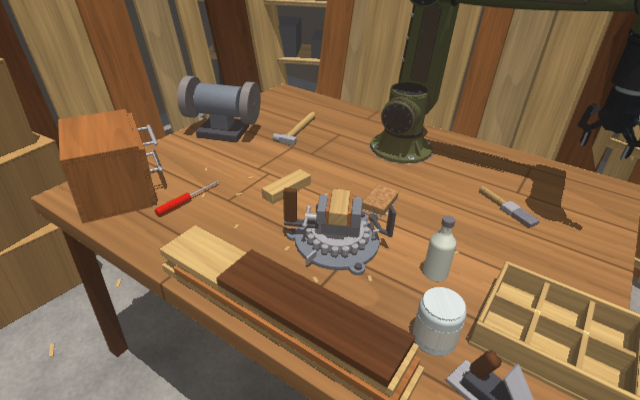

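View pics/side0.png

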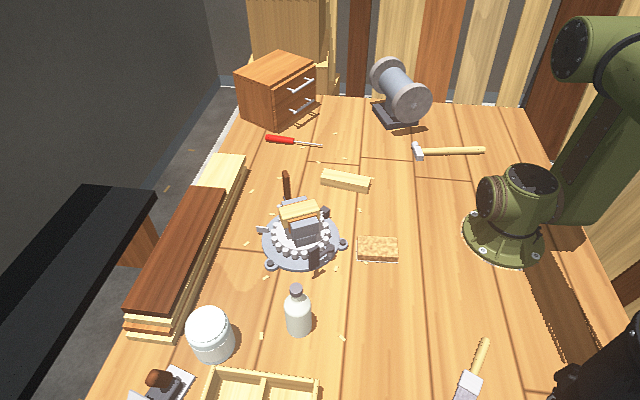

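The scene view shows the vise at about (337,235), with the grip at (290,190) and the fin near (312,256). In the side view the vise is at (302,238) and the grip at (286,173). I'll enlarge both around the vise.

```bash
python3 - <<'E'
import cv2,numpy as np
a=cv2.imread("pics/scene0.png")[175:285,270:410];b=cv2.imread("pics/side0.png")[160:280,245:365]
a=cv2.resize(a,None,fx=5.5,fy=5.5,interpolation=2);b=cv2.resize(b,None,fx=5,fy=5,interpolation=2)
cv2.imwrite("pics/a.png",a[:600,:800]);cv2.imwrite("pics/b.png",b)
E
```

```text
(no output)
```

View pics/a.png

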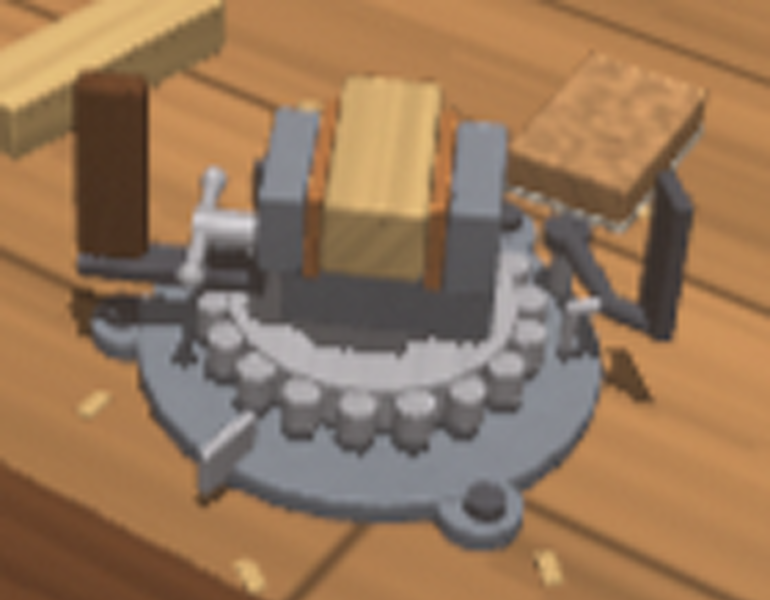

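View pics/b.png

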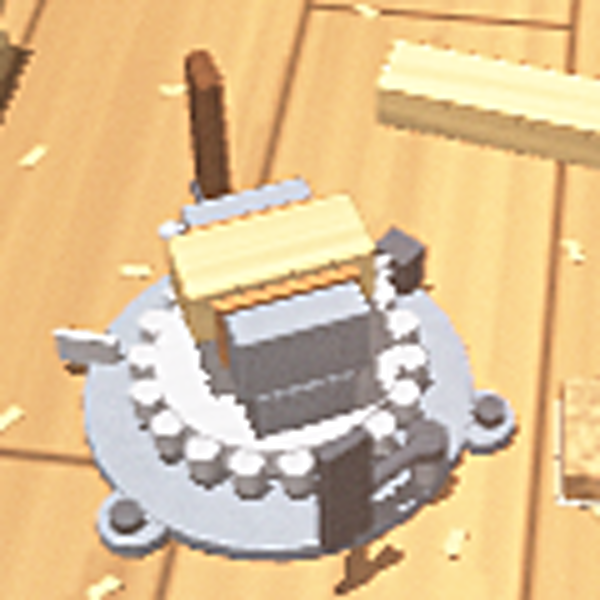

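The scene crop shows the grip top at (112,80), the fin top at (226,435) and the paddle top at (675,190). In the side crop the same points are at (203,58), (88,340) and (345,447). The base rim is visible in both, so I'll triangulate.

```bash
cat > h.py <<'E'
from plant import *
import numpy as np
from scipy.optimize import least_squares
def ray(n,u,crop=True):
    c=calibration(n);s,o=((5.5,(270,175)) if n=="scene" else (5,(245,160)))
    u=(np.array(u,float)+.5)/s-.5+o
    d=c["R"].T@np.linalg.solve(c["K"],[*u,1]);return -c["R"].T@c["t"],d/np.linalg.norm(d)
def plane(n,u,z):
    o,d=ray(n,u);return o+d*(z-o[2])/d[2]
def tri(a,b):
    (o,d),(p,e)=ray("scene",a),ray("side",b)
    s=np.linalg.lstsq(np.c_[d,-e],p-o,rcond=None)[0];x,y=o+s[0]*d,p+s[1]*e
    return (x+y)/2,np.linalg.norm(x-y)
E
python3 - <<'E'
from h import *
P={}
for n,a,b,z in (("grip",(112,80),(203,58),.152),("fin",(226,435),(88,340),.034),("paddle",(675,190),(345,447),.125)):
    x,g=tri(a,b);print(n,x.round(4),"gap",g.round(4),"planes",plane("scene",a,z).round(4),plane("side",b,z).round(4))
    P[n]=(plane("scene",a,z)+plane("side",b,z))/2
R={"scene":[(140,350),(165,415),(300,485),(380,507),(560,450),(598,390)],"side":[(85,400),(100,465),(180,520),(270,550),(473,390),(455,330)]}
Q=[]
for n in R:
    q=[plane(n,u,.014)[:2] for u in R[n]];Q+=q
    r=least_squares(lambda v:np.hypot(*(np.array(q)-v).T)-.112,np.mean(q,0));print(n,"axis",r.x.round(4),(r.fun*1e3).round(1))
c=least_squares(lambda v:np.hypot(*(np.array(Q)-v).T)-.112,np.mean(Q,0)).x
print("c",c.round(4))
for n in P:
    d=P[n][:2]-c;print(n,P[n].round(4),"r",np.hypot(*d).round(4),"ang",np.degrees(np.arctan2(d[1],d[0])).round(1))
E
```

```text
grip [ 0.6324 -0.0265  0.1533] gap 0.0044 planes [ 0.633  -0.0248  0.152 ] [ 0.633  -0.0313  0.152 ]
fin [0.6855 0.0794 0.0296] gap 0.0028 planes [0.6884 0.0804 0.034 ] [0.684  0.0848 0.034 ]
paddle [0.518  0.2059 0.1223] gap 0.0033 planes [0.52   0.2055 0.125 ] [0.5178 0.21   0.125 ]
scene axis [0.5732 0.0852] [-0.5  1.3 -3.8  2.9  0.6 -1. ]
side axis [0.5751 0.084 ] [-2.2  0.7 -4.3  2.8 -0.9 -2.9]
c [0.5739 0.085 ]
grip [ 0.633  -0.0281  0.152 ] r 0.1275 ang -62.4
fin [0.6862 0.0826 0.034 ] r 0.1123 ang -1.2
paddle [0.5189 0.2077 0.125 ] r 0.1345 ang 114.1
```

Emit:
apply_moves:
  deltas:
    - [[0.03453, 0.02664, 0], [0, 0, 0]]
    - [[0.03453, 0.02664, 0], [0, 0, 0]]
    - [[0.03453, 0.02664, 0], [0, 0, 0]]
    - [[0.03453, 0.02664, 0], [0, 0, 0]]
    - [[0.03453, 0.02664, 0], [0, 0, 0]]
    - [[0.03453, 0.02664, 0], [0, 0, 0]]
    - [[0.03453, 0.02664, 0], [0, 0, 0]]
    - [[0.03453, 0.02664, 0], [0, 0, 0]]
    - [[0.03453, 0.02664, 0], [0, 0, 0]]
    - [[0.03453, 0.02664, 0], [0, 0, 0]]
  claw: 1

```text
time_s: 1.1
tool_pos: [0.4138, 0.2429, 0.2501]
eef_rot: [-3.12, 0.366, 0.0]
force: [1.4, -0.1, 0.4]
opening: 1.0
grasp_force: 0.0
```

Emit:
apply_moves:
  deltas:
    - [[0.03453, 0.02664, 0], [0, 0, 0]]
    - [[0.03453, 0.02664, 0], [0, 0, 0]]
    - [[0.03453, 0.02664, 0], [0, 0, 0]]
    - [[0.03453, 0.02664, 0], [0, 0, 0]]
    - [[0.03453, 0.02664, 0], [0, 0, 0]]
    - [[0.03453, 0.02664, 0], [0, 0, 0]]
    - [[0.03453, 0.02664, 0], [0, 0, 0]]
    - [[0.03453, 0.02664, 0], [0, 0, 0]]

```text
time_s: 1.9
tool_pos: [0.6333, -0.0284, 0.2497]
eef_rot: [3.12, -0.367, -0.001]
force: [1.2, 1.2, 0.8]
opening: 1.004
grasp_force: 0.0
```

Emit:
apply_moves:
  deltas:
    - [[0, 0, 0], [0, 0, 0.09]]
    - [[0, 0, 0], [0, 0, 0.09]]
    - [[0, 0, 0], [0, 0, 0.09]]
    - [[0, 0, 0], [0, 0, 0.09]]
    - [[0, 0, 0], [0, 0, 0.09]]
    - [[0, 0, 0], [0, 0, 0.09]]
    - [[0, 0, 0], [0, 0, 0]]
    - [[0, 0, 0], [0, 0, 0]]

```text
time_s: 2.7
tool_pos: [0.6324, -0.0268, 0.2499]
eef_rot: [2.696, -1.613, -0.001]
force: [0.3, 0.3, -0.2]
opening: 0.993
grasp_force: 0.0
```

```bash
python3 - <<'E'
from h import *
import cv2
s=observe();M=cv2.Rodrigues(s["eef_rot"])[0]
print(s["time_s"],s["tool_pos"],np.degrees(np.arctan2(M[1,0],M[0,0])),M[:,2].round(3),np.array(s["joint_positions"]).round(3),s["force"])
c=calibration("wrist");print(c["K"][0],c["K"][1])
X=c["R"]@np.array([.6325,-.027,.152])+c["t"];th=np.arctan2(np.hypot(X[0],X[1]),X[2]);r=th*c["K"][0][0];u=np.array([c["K"][0][2],c["K"][1][2]])+r*X[:2]/np.hypot(X[0],X[1]);print("grip predicted",u)
cv2.imwrite("pics/w1.png",snapshot("wrist")[:,:,::-1])
# bottle, tin foot points (full-image pixels)
for n,z,pts in (("scene",0,[(437,277),(440,345)]),("side",0,[(299,334),(212,357)])):
    s,o=((5.5,(270,175)) if n=="scene" else (5,(245,160)))
    for p in pts: print(n,plane(n,(np.array(p)-o)*s,0).round(3))
E
```

```text
2.7 [ 0.63242573 -0.02678782  0.24993574] -61.780711197927076 [-0.001 -0.    -1.   ] [ 0.273  0.128  0.178 -0.    -1.621  0.219] [ 0.27918612  0.26484395 -0.21363783]
[309.70691629   0.         322.56789364] [  0.         309.70691629 200.52433967]
grip predicted [322.18648666 210.10502018]
scene [ 0.543  0.353 -0.   ]
scene [0.724 0.432 0.   ]
side [0.533 0.363 0.   ]
side [0.716 0.441 0.   ]
```

View pics/w1.png

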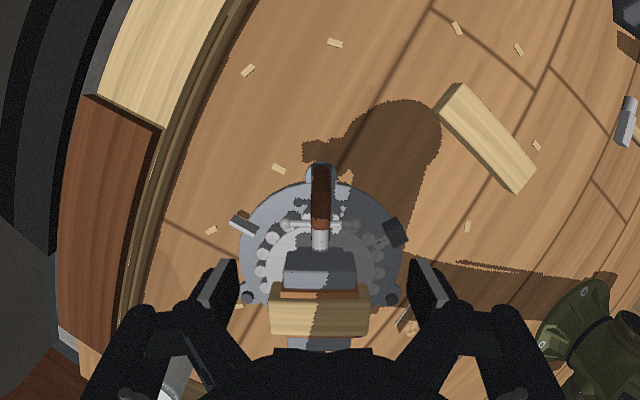

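The wrist picture shows the grip at x≈321, y 163–230, midway between the fingers. The predicted position was (322,210), so the measurement holds and I can descend.

Emit:
apply_moves:
  deltas:
    - [[0, 0, 0.033], [0, 0, 0]]
    - [[0, 0, 0.033], [0, 0, 0]]
    - [[0, 0, 0.033], [0, 0, 0]]
    - [[0, 0, 0.033], [0, 0, 0]]
    - [[0, 0, 0], [0, 0, 0]]
    - [[0, 0, 0], [0, 0, 0]]

```text
time_s: 3.35
tool_pos: [0.6326, -0.0271, 0.119]
eef_rot: [2.693, -1.615, 0.001]
force: [-0.2, 0.2, 1.3]
opening: 1.0
grasp_force: 0.0
```

Emit:
apply_moves:
  deltas:
    - [[0, 0, 0], [0, 0, 0]]
    - [[0, 0, 0], [0, 0, 0]]
    - [[0, 0, 0], [0, 0, 0]]
    - [[0, 0, 0], [0, 0, 0]]
    - [[0, 0, 0], [0, 0, 0]]
    - [[0, 0, 0], [0, 0, 0]]
    - [[0, 0, 0], [0, 0, 0]]
    - [[0, 0, 0], [0, 0, 0]]
    - [[0, 0, 0], [0, 0, 0]]
    - [[0, 0, 0], [0, 0, 0]]
  claw: -1

```text
time_s: 4.35
tool_pos: [0.6338, -0.0262, 0.1191]
eef_rot: [-2.691, 1.617, -0.004]
force: [5.3, 1.7, 0.2]
opening: 0.18
grasp_force: 59.2
```

Emit:
apply_moves:
  deltas:
    - [[-8e-05, -0.00436, 0], [0, 0, -0.02222]]
    - [[-8e-05, -0.00436, 0], [0, 0, -0.02222]]
    - [[-8e-05, -0.00436, 0], [0, 0, -0.02222]]
    - [[-8e-05, -0.00436, 0], [0, 0, -0.02222]]
    - [[-8e-05, -0.00436, 0], [0, 0, -0.02222]]
    - [[-8e-05, -0.00436, 0], [0, 0, -0.02222]]
    - [[-8e-05, -0.00436, 0], [0, 0, -0.02222]]
    - [[-8e-05, -0.00436, 0], [0, 0, -0.02222]]
    - [[-8e-05, -0.00436, 0], [0, 0, -0.02222]]
    - [[-8e-05, -0.00436, 0], [0, 0, -0.02222]]

```text
time_s: 5.35
tool_pos: [0.6691, 0.0005, 0.1191]
eef_rot: [-2.931, 1.124, -0.008]
force: [8.0, -1.5, -1.5]
opening: 0.175
grasp_force: 59.4
```

Emit:
apply_moves:
  deltas:
    - [[-8e-05, -0.00436, 0], [0, 0, -0.02222]]
    - [[-8e-05, -0.00436, 0], [0, 0, -0.02222]]
    - [[-8e-05, -0.00436, 0], [0, 0, -0.02222]]
    - [[-8e-05, -0.00436, 0], [0, 0, -0.02222]]
    - [[-8e-05, -0.00436, 0], [0, 0, -0.02222]]
    - [[-8e-05, -0.00436, 0], [0, 0, -0.02222]]
    - [[-8e-05, -0.00436, 0], [0, 0, -0.02222]]
    - [[-8e-05, -0.00436, 0], [0, 0, -0.02222]]
    - [[-8e-05, -0.00436, 0], [0, 0, -0.02222]]
    - [[-8e-05, -0.00436, 0], [0, 0, -0.02222]]

```text
time_s: 6.35
tool_pos: [0.693, 0.0377, 0.1192]
eef_rot: [-3.081, 0.597, -0.012]
force: [14.7, -1.4, -4.3]
opening: 0.182
grasp_force: 58.9
```

Emit:
apply_moves:
  deltas:
    - [[-8e-05, -0.00436, 0], [0, 0, -0.02222]]
    - [[-8e-05, -0.00436, 0], [0, 0, -0.02222]]
    - [[-8e-05, -0.00436, 0], [0, 0, -0.02222]]
    - [[-8e-05, -0.00436, 0], [0, 0, -0.02222]]
    - [[-8e-05, -0.00436, 0], [0, 0, -0.02222]]
    - [[-8e-05, -0.00436, 0], [0, 0, -0.02222]]
    - [[-8e-05, -0.00436, 0], [0, 0, -0.02222]]
    - [[-8e-05, -0.00436, 0], [0, 0, -0.02222]]
    - [[-8e-05, -0.00436, 0], [0, 0, -0.02222]]
    - [[-8e-05, -0.00436, 0], [0, 0, -0.02222]]

```text
time_s: 7.35
tool_pos: [0.7028, 0.0811, 0.1192]
eef_rot: [-3.138, 0.052, -0.017]
force: [21.5, -2.2, -6.7]
opening: 0.181
grasp_force: 59.2
```

Emit:
apply_moves:
  deltas:
    - [[-8e-05, -0.00436, 0], [0, 0, -0.02222]]
    - [[-8e-05, -0.00436, 0], [0, 0, -0.02222]]
    - [[-8e-05, -0.00436, 0], [0, 0, -0.02222]]
    - [[-8e-05, -0.00436, 0], [0, 0, -0.02222]]
    - [[-8e-05, -0.00436, 0], [0, 0, -0.02222]]
    - [[-8e-05, -0.00436, 0], [0, 0, -0.02222]]
    - [[-8e-05, -0.00436, 0], [0, 0, -0.02222]]
    - [[-8e-05, -0.00436, 0], [0, 0, -0.02222]]
    - [[-8e-05, -0.00436, 0], [0, 0, -0.02222]]
    - [[-8e-05, -0.00436, 0], [0, 0, -0.02222]]

```text
time_s: 8.35
tool_pos: [0.697, 0.1253, 0.1192]
eef_rot: [-3.099, -0.495, -0.02]
force: [25.6, 1.1, -7.8]
opening: 0.177
grasp_force: 59.1
```

Emit:
apply_moves:
  deltas:
    - [[-8e-05, -0.00436, 0], [0, 0, -0.02222]]
    - [[-8e-05, -0.00436, 0], [0, 0, -0.02222]]
    - [[-8e-05, -0.00436, 0], [0, 0, -0.02222]]
    - [[-8e-05, -0.00436, 0], [0, 0, -0.02222]]
    - [[-8e-05, -0.00436, 0], [0, 0, -0.02222]]
    - [[-8e-05, -0.00436, 0], [0, 0, -0.02222]]
    - [[-8e-05, -0.00436, 0], [0, 0, -0.02222]]
    - [[-8e-05, -0.00436, 0], [0, 0, -0.02222]]
    - [[-8e-05, -0.00436, 0], [0, 0, -0.02222]]
    - [[-8e-05, -0.00436, 0], [0, 0, -0.02222]]

```text
time_s: 9.35
tool_pos: [0.6763, 0.1648, 0.1192]
eef_rot: [-2.966, -1.028, -0.021]
force: [24.3, 9.8, -8.0]
opening: 0.178
grasp_force: 59.1
```

The radial force is growing because the commanded arc is slightly tight: the measured path has an axis near (0.5755, 0.086) and r 0.127. I'll ease outward during the last click.

Emit:
apply_moves:
  deltas:
    - [[0.00035, -0.00436, 0], [0, 0, -0.02222]]
    - [[0.00035, -0.00436, 0], [0, 0, -0.02222]]
    - [[0.00035, -0.00436, 0], [0, 0, -0.02222]]
    - [[0.00035, -0.00436, 0], [0, 0, -0.02222]]
    - [[0.00035, -0.00436, 0], [0, 0, -0.02222]]
    - [[0.00035, -0.00436, 0], [0, 0, -0.02222]]
    - [[0.00035, -0.00436, 0], [0, 0, -0.02222]]
    - [[0.00035, -0.00436, 0], [0, 0, -0.02222]]
    - [[0.00035, -0.00436, 0], [0, 0, -0.02222]]
    - [[0, 0, 0], [0, 0, 0]]

```text
time_s: 10.35
tool_pos: [0.6465, 0.1926, 0.1191]
eef_rot: [-2.769, -1.479, -0.006]
force: [0.4, 6.0, 1.2]
opening: 0.182
grasp_force: 60.3
```

Emit:
apply_moves:
  deltas:
    - [[0.0005, -0.002, 0], [0, 0, -0.01]]
    - [[0, 0, 0], [0, 0, 0]]
    - [[0, 0, 0], [0, 0, 0]]

```text
time_s: 10.65
tool_pos: [0.6452, 0.1935, 0.1191]
eef_rot: [-2.759, -1.498, -0.005]
force: [0.3, 6.6, 1.8]
opening: 0.176
grasp_force: 60.4
```

Emit:
apply_moves:
  deltas:
    - [[0, 0, 0], [0, 0, 0]]
    - [[0, 0, 0], [0, 0, 0]]
    - [[0, 0, 0], [0, 0, 0]]
    - [[0, 0, 0], [0, 0, 0]]
    - [[0, 0, 0], [0, 0, 0]]
    - [[0, 0, 0], [0, 0, 0]]
    - [[0, 0, 0], [0, 0, 0]]
    - [[0, 0, 0], [0, 0, 0]]
  claw: 1

```text
time_s: 11.45
tool_pos: [0.6449, 0.1913, 0.1183]
eef_rot: [2.762, 1.496, -0.0]
force: [-0.5, 0.0, 0.7]
opening: 1.002
grasp_force: 0.0
```

Emit:
apply_moves:
  deltas:
    - [[0, 0, -0.033], [0, 0, 0]]
    - [[0, 0, -0.033], [0, 0, 0]]
    - [[0, 0, -0.033], [0, 0, 0]]
    - [[0, 0, -0.033], [0, 0, 0]]
    - [[0, 0, 0], [0, 0, 0]]
    - [[0, 0, 0], [0, 0, 0]]

```text
time_s: 12.05
tool_pos: [0.645, 0.1916, 0.2513]
eef_rot: [-2.762, -1.496, -0.003]
force: [-0.5, -0.8, -0.4]
opening: 0.998
grasp_force: 0.0
```

```bash
python3 - <<'E'
from h import *
import cv2
s=observe();M=cv2.Rodrigues(s["eef_rot"])[0]
print(s["tool_pos"],np.degrees(np.arctan2(M[1,0],M[0,0])),np.array(s["joint_positions"]).round(3))
a=snapshot("scene")[165:275,270:410,::-1];b=snapshot("side")[160:280,245:365,::-1]
a=cv2.resize(a,None,fx=3.5,fy=3.5,interpolation=2);b=cv2.resize(b,None,fx=3,fy=3,interpolation=2)
o=np.zeros((400,800,3),np.uint8);o[:a.shape[0],:430]=a[:,:430];o[:360,440:800]=b;cv2.imwrite("pics/c2.png",o)
E
```

```text
[0.64504913 0.19163876 0.25129476] 56.89473477880294 [ 0.585  0.234  0.3   -0.    -1.635  1.979]
```

View pics/c2.png

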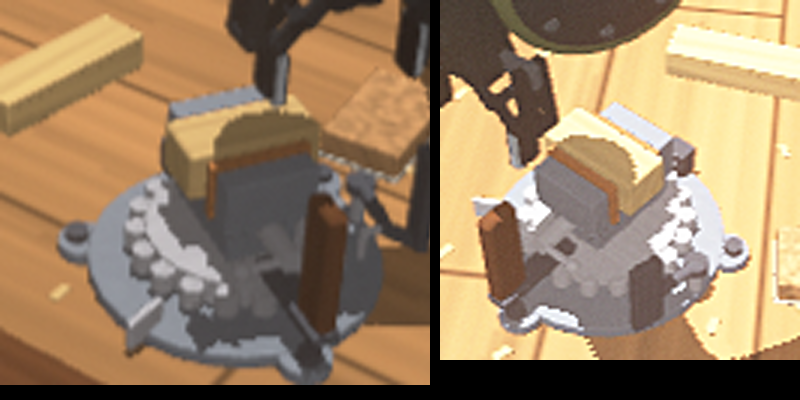

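The grip now stands above the lug at (326,203) in the left crop and (498,207) in the right. The lever is still out. Its pivot works out at (0.478, 0.147), with the paddle about 0.33 rad out, which is within the stated range. Next I shut the fingers and move to the paddle's outer side.

Emit:
apply_moves:
  deltas:
    - [[0, 0, 0], [0, 0, 0.0923]]
    - [[0, 0, 0], [0, 0, 0.0923]]
    - [[0, 0, 0], [0, 0, 0.0923]]
    - [[0, 0, 0], [0, 0, 0.0923]]
    - [[0, 0, 0], [0, 0, 0.0923]]
    - [[0, 0, 0], [0, 0, 0.0923]]
    - [[0, 0, 0], [0, 0, 0.0923]]
    - [[0, 0, 0], [0, 0, 0.0923]]
    - [[0, 0, 0], [0, 0, 0.0923]]
    - [[0, 0, 0], [0, 0, 0.0923]]
  claw: -1

```text
time_s: 13.15
tool_pos: [0.6444, 0.1913, 0.2485]
eef_rot: [3.056, -0.72, -0.003]
force: [-0.0, -0.1, -0.7]
opening: -0.001
grasp_force: 0.0
```

Emit:
apply_moves:
  deltas:
    - [[0, 0, 0], [0, 0, 0.0923]]
    - [[0, 0, 0], [0, 0, 0.0923]]
    - [[0, 0, 0], [0, 0, 0.0923]]
    - [[-0.0305, 0.0223, 0], [0, 0, 0]]
    - [[-0.0305, 0.0223, 0], [0, 0, 0]]
    - [[-0.0305, 0.0223, 0], [0, 0, 0]]
    - [[-0.0305, 0.0223, 0], [0, 0, 0]]
    - [[0, 0, 0], [0, 0, 0]]
    - [[0, 0, 0], [0, 0, 0]]

```text
time_s: 14.05
tool_pos: [0.4981, 0.2305, 0.2498]
eef_rot: [2.835, -1.353, -0.0]
force: [0.3, -0.2, 0.2]
opening: 0.002
grasp_force: 0.0
```

```bash
python3 - <<'E'
from h import *
import cv2
f=lambda n,p:(np.array(p)+.5-np.array((270,175) if n=="scene" else (245,160)))*(5.5 if n=="scene" else 5)-.5
a=f("scene",(326/3.5+270,203/3.5+165));b=f("side",(58/3+245,207/3+160))
x,g=tri(a,b);d=x[:2]-[.5755,.086];print("grip",x.round(4),g.round(4),np.hypot(*d),np.degrees(np.arctan2(d[1],d[0])))
s=observe();M=cv2.Rodrigues(s["eef_rot"])[0]
print(s["tool_pos"],np.degrees(np.arctan2(M[1,0],M[0,0])),s["opening"])
c=calibration("wrist")
for X in ([.518,.207,.125],[.5365,.192,.125],[.642,.193,.152]):
    X=c["R"]@np.array(X)+c["t"];h=np.hypot(X[0],X[1]);print((np.array([c["K"][0][2],c["K"][1][2]])+np.arctan2(h,X[2])*c["K"][0][0]*X[:2]/h).round())
cv2.imwrite("pics/w3.png",snapshot("wrist")[:,:,::-1])
E
```

```text
grip [0.6411 0.1881 0.1522] 0.0024 0.12133577392326182 57.26886025071543
[0.49812376 0.23049304 0.24975484] -51.01124136740442 0.0019796808093402512
[321. 163.]
[315. 135.]
[201.  56.]
```

View pics/w3.png

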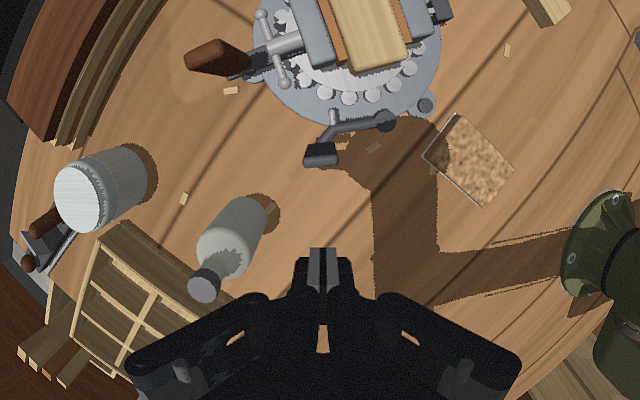

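The wrist picture shows the paddle top at (320,160), predicted (321,163). The shut fingers are on its outer side and the bottle is well clear. The grip triangulates to 57°, which is the third click. Now I descend and approach the paddle.

Emit:
apply_moves:
  deltas:
    - [[0, 0, 0.036], [0, 0, 0]]
    - [[0, 0, 0.036], [0, 0, 0]]
    - [[0, 0, 0.036], [0, 0, 0]]
    - [[0, 0, 0.036], [0, 0, 0]]
    - [[0, 0, 0], [0, 0, 0]]
    - [[0, 0, 0], [0, 0, 0]]

```text
time_s: 14.7
tool_pos: [0.4995, 0.2297, 0.1064]
eef_rot: [2.832, -1.355, 0.001]
force: [-0.4, 0.2, 1.9]
opening: -0.001
grasp_force: 0.0
```

Emit:
apply_moves:
  deltas:
    - [[0.003, 0, 0], [0, 0, 0]]
    - [[0.003, 0, 0], [0, 0, 0]]
    - [[0.003, 0, 0], [0, 0, 0]]
    - [[0.003, 0, 0], [0, 0, 0]]
    - [[0, 0, 0], [0, 0, 0]]

```text
time_s: 15.2
tool_pos: [0.5067, 0.2207, 0.1067]
eef_rot: [-2.834, 1.355, -0.0]
force: [-0.5, -0.2, -0.2]
opening: -0.001
grasp_force: 0.0
```

Emit:
apply_moves:
  deltas:
    - [[0.002, 0, 0], [0, 0, 0]]
    - [[0.002, 0, 0], [0, 0, 0]]
    - [[0.002, 0, 0], [0, 0, 0]]
    - [[0, 0, 0], [0, 0, 0]]

```text
time_s: 15.6
tool_pos: [0.5103, 0.2172, 0.1064]
eef_rot: [-2.833, 1.353, 0.0]
force: [-0.0, 4.7, 0.1]
opening: 0.0
grasp_force: 1.9
```

Emit:
apply_moves:
  deltas:
    - [[0.0023, -0.00114, 0], [0, 0, 0.0211]]
    - [[0.0023, -0.00114, 0], [0, 0, 0.0211]]
    - [[0.0023, -0.00114, 0], [0, 0, 0.0211]]
    - [[0.0023, -0.00114, 0], [0, 0, 0.0211]]
    - [[0, 0, 0], [0, 0, 0]]

```text
time_s: 16.1
tool_pos: [0.5197, 0.2125, 0.1066]
eef_rot: [-2.736, 1.539, -0.0]
force: [0.5, 5.5, 0.0]
opening: -0.0
grasp_force: 2.0
```

Emit:
apply_moves:
  deltas:
    - [[0.0023, -0.00114, 0], [0, 0, 0.0211]]
    - [[0.0023, -0.00114, 0], [0, 0, 0.0211]]
    - [[0.0023, -0.00114, 0], [0, 0, 0.0211]]
    - [[0, 0, 0], [0, 0, 0]]

```text
time_s: 16.5
tool_pos: [0.5262, 0.2083, 0.1067]
eef_rot: [-2.656, 1.673, -0.001]
force: [1.3, 5.1, 0.0]
opening: 0.001
grasp_force: 2.1
```

Emit:
apply_moves:
  deltas:
    - [[0.0023, -0.00114, 0], [0, 0, 0.0211]]
    - [[0.0012, -0.0006, 0], [0, 0, 0.011]]
    - [[0, 0, 0], [0, 0, 0]]

```text
time_s: 16.8
tool_pos: [0.5286, 0.2068, 0.1067]
eef_rot: [-2.613, 1.738, 0.002]
force: [-2.5, 9.1, 1.4]
opening: -0.001
grasp_force: 4.4
```

Emit:
apply_moves:
  deltas:
    - [[0.0012, -0.0006, 0], [0, 0, 0.011]]
    - [[0, 0, 0], [0, 0, 0]]

```text
time_s: 17.0
tool_pos: [0.5289, 0.2068, 0.1067]
eef_rot: [-2.598, 1.759, 0.005]
force: [-7.2, 12.1, 3.1]
opening: 0.001
grasp_force: 6.9
```

Emit:
apply_moves:
  deltas:
    - [[0.0012, -0.0006, 0], [0, 0, 0.011]]
    - [[0, 0, 0], [0, 0, 0]]

```text
time_s: 17.2
tool_pos: [0.5292, 0.2069, 0.1067]
eef_rot: [-2.583, 1.781, 0.008]
force: [-10.8, 16.1, 5.4]
opening: -0.002
grasp_force: 9.4
```

The force climbed to about 20 N and motion stopped, so the lever is at its stop. I'll back off, lift, and check.

Emit:
apply_moves:
  deltas:
    - [[-0.005, 0, 0], [0, 0, 0]]
    - [[-0.01, 0, 0], [0, 0, 0]]
    - [[-0.02, 0, 0], [0, 0, 0]]
    - [[0, 0, -0.035], [0, 0, 0]]
    - [[0, 0, -0.035], [0, 0, 0]]
    - [[0, 0, -0.035], [0, 0, 0]]
    - [[0, 0, -0.035], [0, 0, 0]]
    - [[0, 0, 0], [0, 0, 0]]
    - [[0, 0, 0], [0, 0, 0]]

```text
time_s: 18.1
tool_pos: [0.5184, 0.2358, 0.2468]
eef_rot: [-2.584, 1.786, -0.001]
force: [-0.5, 0.2, -0.4]
opening: -0.001
grasp_force: 0.0
```

```bash
python3 - <<'E'
from h import *
import cv2
s=observe();print(s["time_s"],s["tool_pos"],s["force"])
c=calibration("wrist")
def pr(X):
    X=c["R"]@np.array(X)+c["t"];h=np.hypot(X[0],X[1]);return (np.array([c["K"][0][2],c["K"][1][2]])+np.arctan2(h,X[2])*c["K"][0][0]*X[:2]/h).round(1)
piv=np.array([.4784,.1472])
for a in (0,.05,.1,.2):
    w=np.radians(37.6)+a;print(a,pr([*(piv+.0734*np.array([np.cos(w),np.sin(w)])),.125]))
w=snapshot("wrist")[0:220,200:500,::-1]
a=snapshot("scene")[165:275,300:440,::-1]
o=np.zeros((600,800,3),np.uint8);w=cv2.resize(w,None,fx=1.6,fy=1.6,interpolation=2);a=cv2.resize(a,None,fx=2.2,fy=2.2,interpolation=2)
o[:w.shape[0],:w.shape[1]]=w;o[:a.shape[0],485:485+a.shape[1]]=a;
b=cv2.resize(snapshot("side")[160:280,245:365,::-1],None,fx=2.6,fy=2.6,interpolation=2);o[250:250+b.shape[0],485:485+b.shape[1]]=b
cv2.imwrite("pics/d4.png",o)
E
```

```text
18.1 [0.51843259 0.23575852 0.2468414 ] [-0.48532382  0.22498067 -0.35321671]
0 [320.4 144. ]
0.05 [321.9 148.3]
0.1 [323.6 152.5]
0.2 [327.5 160.6]
```

View pics/d4.png

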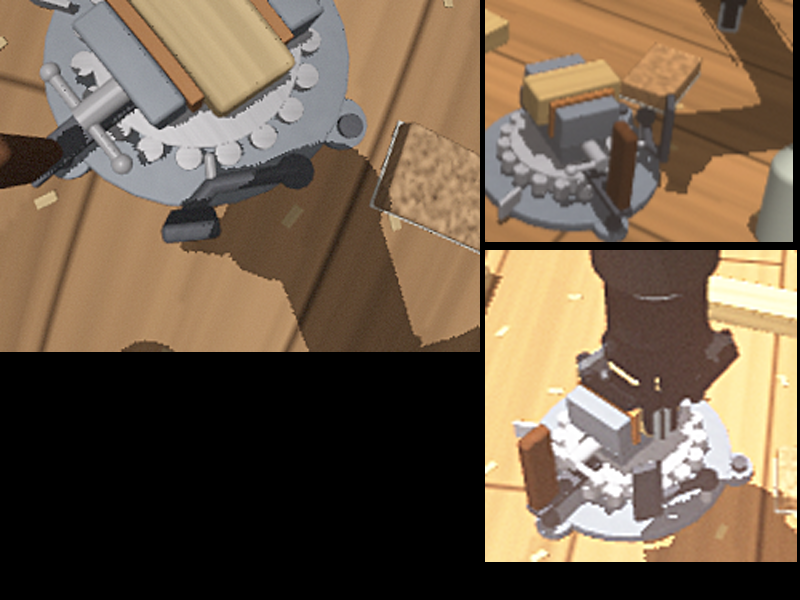

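The tooth now sits between two lobes at about (208,165) in the left panel, and the paddle top is at about (190,232), which is wrist pixel (319,145); home predicts (320,144). I'll confirm the lever angle by comparing before and after in the two fixed views.

```bash
python3 - <<'E'
from h import *
import cv2
o=np.zeros((600,800,3),np.uint8)
for j,n in enumerate(("scene","side")):
    now=snapshot(n)[:,:,::-1];cv2.imwrite(f"pics/{n}9.png",now)
    for i,im in enumerate((cv2.imread(f"pics/{n}0.png"),now)):
        x,y=(365,198) if n=="scene" else (295,235)
        o[i*300:i*300+300,j*400:j*400+400]=cv2.resize(im[y:y+37,x:x+50],(400,296),interpolation=2)[:300].repeat(1,0) if 0 else cv2.copyMakeBorder(cv2.resize(im[y:y+37,x:x+50],(400,296),interpolation=2),0,4,0,0,0)
cv2.imwrite("pics/e.png",o)
E
```

```text
(no output)
```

View pics/e.png

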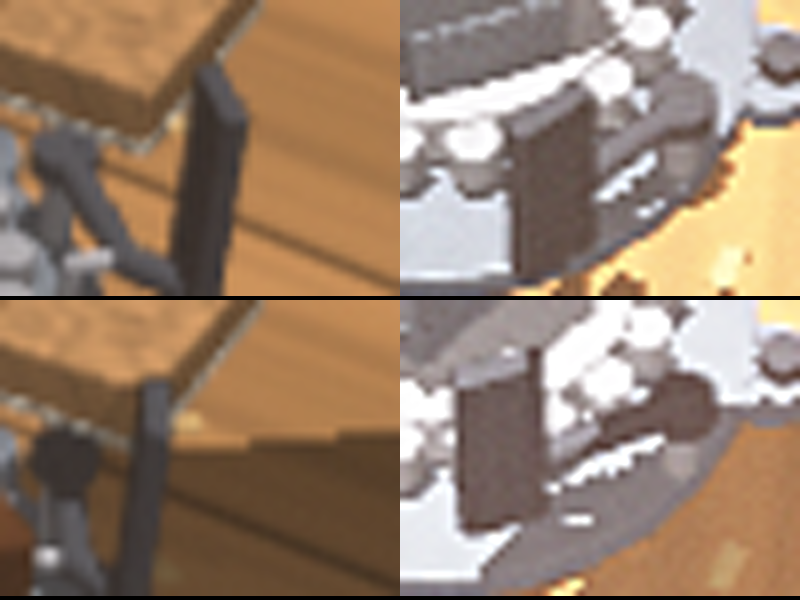

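The paddle top moved from (221,95) to (153,105) in the left panels and from (150,112) to (100,65) in the right ones. I'll triangulate both.

```bash
python3 - <<'E'
from h import *
f=lambda n,p:(np.array(p)/8-.5+.06+np.array((365,198) if n=="scene" else (295,235))+.5-np.array((270,175) if n=="scene" else (245,160)))*(5.5 if n=="scene" else 5)-.5
r=[]
for a,b in (((221,95),(150,112)),((153,105),(100,65))):
    x,g=tri(f("scene",a),f("side",b));y=(plane("scene",f("scene",a),.125)+plane("side",f("side",b),.125))/2
    d=y[:2]-[.5755,.086];print(x.round(4),g.round(4),y.round(4),"r",np.hypot(*d).round(4),np.degrees(np.arctan2(d[1],d[0])).round(1));r.append(y[:2])
m=np.linalg.norm(r[1]-r[0]);print("moved",m,"angle",2*np.arcsin(m/2/.0734))
E
```

```text
[0.5189 0.2056 0.1224] 0.0021 [0.52   0.2073 0.125 ] r 0.1334 114.6
[0.5365 0.1908 0.123 ] 0.0012 [0.5374 0.1922 0.125 ] r 0.1128 109.7
moved 0.02300408995840133 angle 0.31470427704183307
```

The paddle now stands 112.8 mm out and about 111.5° past the fin. That matches the home values of 113 mm and 112°, so I'm handing in.

```bash
python3 -c "
from plant import *
print(hand_in())"
```

```text
the job is handed in; nothing more can be done
None
```

The job is handed in (no verdict came back): the vise rests in the third click past the fin, the lock lever measures fully home after a push of about 20 N, and the arm kept clear of the bottle, tin, offcut and screwdriver.

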